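# Take the top tin from the sprung pin-tin caddy

### The arm

A 6-joint arm with a two-finger parallel gripper is mounted at the origin on the work surface. World frame = base frame: x ahead of the robot, y to its left, z up, the work surface at z = 0. Lengths are in m, angles in degrees, forces in N, time in s.
With the tool pointing down it reaches from about 0.4 to 0.825 m from the base axis. Payload 7 kg.
Tool frame: the origin (TCP) lies on the centre line of the jaws, within the pads' length; the fingertips stand 19 mm ahead of it and the grasp point (between the pads) is the TCP; z points along the fingers, y is the line along which they close (so a half turn about z gives the same grasp; the last joint's range is limited). The gripper opens to 88 mm and grips with 3 to 60 N. Pads are 19 mm wide; open, the fingers measure 130 mm over their backs; the gripper's body (78 mm by 193 mm) begins 47 mm behind the grasp point.
Start: joints at [93.111, 20.546, 0.682, 0, -70.136, -16.507], TCP at [0.156, 0.657, 0.246] pointing down, gripper open.
Joint ranges: [-176.03, 176.03], [-82.01, 121.73], [-58.28, 71.71], [-173.87, 95.51], [-174.79, -0.11], [-173.66, 173.66]. Speed limits (degrees/s): [136.94, 136.94, 172.46, 180, 180, 180].

### API

Orientations are given as [roll, pitch, yaw] about the fixed x, y, z axes, in that order (R = Rz(yaw) Ry(pitch) Rx(roll)).
In Python, from plant import get_state, capture, close_job gives the robot as it stands.
- The arm moves only by the tool apply_moves, never from a script. Its argument "targets" is a list of rows, each a list of 7 numbers: the opening, from 0 (shut) to 1 (fully open), then the shift along the tool's x, y, z normalised to -1 to 1, where 1 is 1000 mm, then the turn, a rotation vector about the tool's x, y, z normalised to -1 to 1, where 1 is 90 degrees. In form: [[claw, tx, ty, tz, ax, ay, az], ...]. A call has 1 to 20 rows; each row shifts and turns the commanded pose from where the row before left it, along the tool's axes as they then stand; what a row does not reach is not made up. A row lasts 1/12 s, in which the tool goes at most 41.7 mm and 7.16 degrees, less where a joint would pass 70% of its speed; a pose out of reach is approached as far as the arm can. A call with a number of a shift or a turn outside -1 to 1 is refused whole. A call with a gripper value outside its range is refused whole. The fingers move at their own pace and stop on an object; "newtons" is the grip in N (left out, the last holds). Time passes only in rows, so rows that do not move let the fingers close. It gives the time, the measured TCP pose, the force, the opening and the grip force at its end, in the units of the state.
- get_state(): the state, without advancing time (a new reading comes with each control period).
- capture(name): name is "scene" or "side" or "wrist"; returns a dict with "frame" (384x512x3 uint8, red, green, blue), "range_z" (384x512 float32, m along the optical axis (not along the pixel's ray), 0 where there is no reading), "camera_matrix" (3x3 intrinsics, pixels), "T" (4x4, takes a point from camera to world coordinates). Camera axes: x right, y down, z forward; pixel columns grow to the right and rows downward; lengths in m; the calibration is good to about 2 mm. A picture is of the moment at which its call begins.
- close_job(): hands the job in; it is judged then, once.
The state is a dict: "time_s": time; "joints": joint angles; "qd": joint speeds; "joint_torque": joint torques, N m; "tcp_pos": TCP position; "eef_rot": TCP orientation; "contact_force": force on the tool from outside, world axes, zero at the start; "moment": the same for the moment, N m; "gripper_width": finger opening in m; "gripper_force": force on a finger pad.
Only numpy, scipy, OpenCV 4.12 (cv2) and the standard library are available. Lean on these libraries where they do the work, as an engineer would, in place of code of your own. Each camera call takes 0.05 s, during which the arm holds its last target. There are 200 camera calls.

### The job

Take the green pin tin off the top of the spring-loaded caddy: press on it lightly, slide it forward out of the open mouth, then take hold of it and lay it flat in the wooden tray, lengthwise along the tray. Do not drop the tin, let the next tin spring up squarely into its place in the caddy, and leave the other things on the desk where they are.

Things in the scene. Friction and masses are not known exactly. Their poses are not given: they have to be found in the camera images.
- mouth (a point): Fixed grey caddy, 94 mm high on a 130 x 90 mm foot. This point: centre of its inside (93 mm along x, 57 mm along y, walls 5 mm), level with the underside of its lips, 90 mm above the desk. x points to the closed back, -x out of the open front mouth (roughly to the robot), z up. Black lips, 4 mm thick, over both sides and the back leave a window 44 mm wide in y, from x = 40 mm to the front.
- front_edge (a point): Middle of the top edge of the caddy's front wall, 49 mm in front of (-x) and 17 mm below the point 'mouth'. Only the top tin (14 mm) slides out over it, with 3 mm to spare below: pushed down further than that the tin catches on this wall. Axes as 'mouth'.
- follower (a joint): Height of the caddy's spring plate in m, 0 at the start, plus is up, 0.014 when one tin is gone. It pushes the tins up against the lips with about 8 N; pressed harder, the stack sinks 3 mm per extra newton. Tins and caddy are smooth (friction about 0.15): closed fingertips that hold the lid some 1.5 mm down, just free of the lips, drag the top tin forward; the wall holds back the others.
- tin_top_centre (a point): Centre of the green flat tin, 90 (x) x 54 (y) x 14 (z) mm, about 60 g, at the top of the stack; its axes start parallel to the caddy's. Its lid is flat and lies at the lips' underside. Its sides are covered by the caddy's walls until it is slid out; it stays put, held by lips and spring, when half out.
- tin_next_centre (a point): Centre of the blue tin, same size, directly below the green one at the start.
- tin_last_centre (a point): Centre of the yellow tin, same size, at the bottom of the stack.
- tray_in (a point): Centre of the inner floor of the fixed wooden tray, 160 (x) x 135 (y) mm outside, 16 mm high, walls 4 mm, inside 152 x 127 mm, floor 4 mm above the desk; x lies along its length. It may stand on the left or the right of the caddy, a fixed blue notebook (110 x 150 x 15 mm) on the other side.
- highlighter: Yellow highlighter with black cap, 128 x 26 x 18 mm, lying in front of the caddy across the robot's view; origin on its underside near the middle. Bystander.
- sharpener: Red pencil sharpener with twist cap, 38 mm across, 49 mm high; origin at the centre of its underside. Bystander.
- paperweight: Green glass paperweight, 68 mm across, 42 mm high; origin at the centre of its underside. Bystander.
- pencil_cup: Grey aluminium pencil cup, 76 mm across, 100 mm high with pencils up to 180 mm, at the back; origin at the centre of its underside. Bystander.
There are look-alikes about, which are no part of the job. There is more than one size of the part that bears tin_top_centre; the job needs the smallest. What is shaped like the part that bears tray_in but turquoise is not meant.

How it is judged (in metres and radians):
On the way:
1. the green tin has been slid at least 30 mm forward out of the mouth while the blue tin stayed inside (x of tin_top_centre in the frame of mouth below -0.03 m and x of tin_next_centre in the frame of mouth above -0.008 m), for 0.1 s.
At the end, for the whole second after the job is handed in: Green tin at rest, flat on the tray's floor (5 degrees, 3 mm), within 60 mm of the tray's centre and 17 degrees of its long direction. Blue tin up against the caddy's lips (2.5 mm), level (3.5 degrees), within 8 mm forward or back; yellow tin directly under it (3.5 mm) (z of tin_top_centre in the frame of tray_in between 0.004 and 0.01 m and horizontal distance between tin_top_centre and tray_in below 0.06 m and angle between tin_top_centre's own z axis and vertical below 0.08 rad and angle between the x axis of tin_top_centre and the x axis of tray_in, either way round below 0.3 rad and linear speed of tin_top below 0.02 m/s and z of tin_next_centre in the frame of mouth between -0.0095 and -0.005 m and x of tin_next_centre in the frame of mouth between -0.008 and 0.008 m and angle between tin_next_centre's own z axis and vertical below 0.06 rad and z of tin_last_centre in the frame of mouth between -0.0245 and -0.0185 m); the robot touches nothing.
It fails at once if the green tin is dropped (moves faster than 0.6 m/s while not in the fingers) (linear speed of tin_top above 0.6 m/s and not (contact force between the fingers and tin_top above 0.1 N)).
It fails at once if the blue tin is pulled more than 20 mm out of the caddy's mouth (x of tin_next_centre in the frame of mouth below -0.02 m).
It fails at once if the highlighter, sharpener, paperweight or pencil cup is moved more than 25 mm (distance of any of highlighter, sharpener, paperweight, pencil_cup from where it was at the start of the episode above 0.025 m).
It fails at once if the stack is rammed down more than 20 mm against its spring (value of joint follower below -0.02 m).
It also fails if it takes over 61 s, if anything falls off the work surface, if the arm or the gripper's body presses on something with over 40 N, if the wrist force passes 120 N, or if a joint passes its speed limit or range.

## Working session

There is one attempt and no reset: what is moved stays moved. The work goes in short steps, Python scripts to look and compute and a tool call to move; the robot and the scene stay as the last step left them, time stands still between calls to the robot, and variables do not carry over. Pictures are saved under pics/ and viewed, at most 10 in all, crops included, and the job is handed in when it is done.

Besides the shell and the picture viewer there is one more tool, called after ">>>" as name(argument=value, ...) on one line, values as JSON. apply_moves: Moves the arm, as the interface text tells. Scaled input: -1 to 1 covers 1000 mm each way for a shift and 90 degrees each way for a turn. Its arguments: {"type":"object","properties":{"targets":{"type":"array","items":{"type":"array","items":{"type":"number"}}},"newtons":{"type":"number"}},"required":["targets"]}

```bash
mkdir -p pics; ls
python3 - <<'E'
from plant import get_state,capture
import cv2,numpy as np
s=get_state();print(s['tcp_pos'],s['eef_rot'],s['time_s'])
for n in("scene","side"):
    c=capture(n);np.savez(f"{n}0.npz",**c);cv2.imwrite(f"pics/{n}0.png",c['frame'][:,:,::-1]);print(n,c['T'].round(3).tolist(),c['camera_matrix'].tolist())
E
```

```text
pics
[0.15630709 0.65618442 0.24460559] [ 1.79905016e+02 -6.88984710e-03 -1.34031121e+01] 0.0
scene [[0.262, 0.611, -0.747, 1.222], [0.965, -0.162, 0.206, -0.205], [0.005, -0.775, -0.632, 0.683], [0.0, 0.0, 0.0, 1.0]] [[348.8014619953578, 0.0, 255.1860337453852], [0.0, 348.8014619953578, 197.93549755637162], [0.0, 0.0, 1.0]]
side [[0.968, -0.154, 0.196, 0.227], [-0.249, -0.644, 0.723, -0.976], [0.015, -0.749, -0.662, 0.974], [0.0, 0.0, 0.0, 1.0]] [[494.59870231643424, 0.0, 262.6918569066843], [0.0, 494.59870231643424, 191.9123162895514], [0.0, 0.0, 1.0]]
```

View pics/scene0.png

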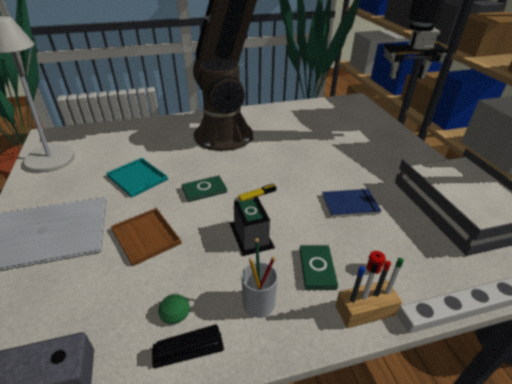

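View pics/side0.png

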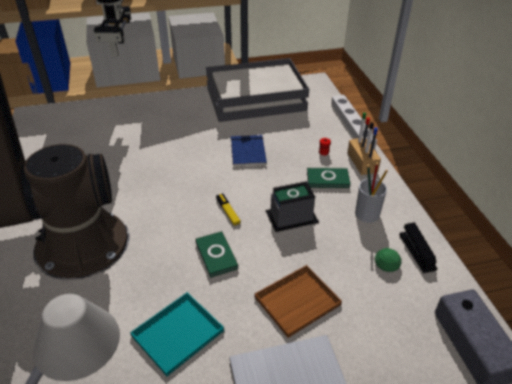

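Candidates for the green tin:
- Tin in the caddy: scene (252,210), side (293,193). I choose this one.
- Loose larger tins: scene (204,188) and (318,267).

Candidates for the tray:
- Wooden tray: scene (145,236), side (298,300). I choose this one.
- Turquoise tray: scene (137,177), which is not meant.

The highlighter lies in front of the caddy at side (229,209). Next is a close crop with measurements.

```bash
cat > h.py <<'E'
import numpy as np,cv2
def load(n):
    return dict(np.load(n+".npz"))
def ray(c,u,v,z):
    K=c['camera_matrix'];T=c['T']
    d=T[:3,:3]@np.linalg.solve(K,[u,v,1.]);o=T[:3,3]
    return o+d*(z-o[2])/d[2]
def cloud(c):
    K=c['camera_matrix'];T=c['T'];h,w=c['range_z'].shape
    u,v=np.meshgrid(np.arange(w),np.arange(h));Z=c['range_z']
    P=np.stack([(u-K[0,2])/K[0,0]*Z,(v-K[1,2])/K[1,1]*Z,Z],-1)
    return P@T[:3,:3].T+T[:3,3]
def proj(c,p):
    T=c['T'];q=c['camera_matrix']@(T[:3,:3].T@(np.asarray(p)-T[:3,3]));return q[:2]/q[2]
E
python3 - <<'E'
from h import *
s=load("side0");c=load("scene0")
a=cv2.resize(s['frame'][165:245,250:350],None,fx=5,fy=5,interpolation=2)
b=cv2.resize(c['frame'][175:255,215:295],None,fx=5,fy=5,interpolation=2)
cv2.imwrite("pics/crop0.png",np.hstack([a,b[:400,:300]])[:,:,::-1])
for n,d in(("side",s),("scene",c)):
    P=cloud(d);hsv=cv2.cvtColor(d['frame'],cv2.COLOR_RGB2HSV)
    ok=d['range_z']>0
    # wooden tray
    H,S,V=hsv[...,0],hsv[...,1],hsv[...,2]
    m=ok&(H<18)&(S>120)&(V>60)&(P[...,2]<.03)&(P[...,0]>.3)&(P[...,0]<.9)&(abs(P[...,1])<.5)
    k,l,st,ce=cv2.connectedComponentsWithStats(m.astype(np.uint8));i=1+st[1:,4].argmax()
    p=P[l==i];print(n,"tray",st[i],cv2.minAreaRect(p[:,:2].astype(np.float32)),np.median(p[:,2]))
    m=ok&(H>20)&(H<35)&(S>130)&(V>80)&(P[...,2]<.06)&(P[...,0]>.3)&(P[...,0]<.9)&(abs(P[...,1])<.5)
    p=P[m];print("hl",p.shape,p.min(0) if len(p) else 0,p.max(0) if len(p) else 0)
    m=ok&(P[...,2]>.08)&(P[...,2]<.105)&(P[...,0]>.3)&(P[...,0]<.9)&(abs(P[...,1])<.5)
    k,l,st,ce=cv2.connectedComponentsWithStats(m.astype(np.uint8))
    for i in range(1,k):
        if st[i,4]>60:p=P[l==i];print("z~.09",st[i],cv2.minAreaRect(p[:,:2].astype(np.float32)),np.percentile(p[:,2],[5,50,95]))
    m=ok&(H>60)&(H<90)&(S>90)&(P[...,2]>.0)&(P[...,2]<.105)&(P[...,0]>.3)&(P[...,0]<1)&(abs(P[...,1])<.5)
    k,l,st,ce=cv2.connectedComponentsWithStats(m.astype(np.uint8))
    for i in range(1,k):
        if st[i,4]>60:p=P[l==i];print("green",st[i],cv2.minAreaRect(p[:,:2].astype(np.float32)),np.percentile(p[:,2],[5,50,95]))
E
```

```text
side tray [ 256  267   85   70 3167] ((0.49683016538619995, -0.31214281916618347), (0.16051200032234192, 0.1360882669687271), 20.34143829345703) 0.006004473024173618
hl (217, 3) [ 0.38356877 -0.03298558  0.00411445] [0.41936682 0.08350556 0.0250401 ]
z~.09 [217  86  92  17 427] ((0.6189576387405396, 0.4837636649608612), (0.3295786678791046, 0.020973186939954758), 0.29144027829170227) [0.08137991 0.08955754 0.09759259]
z~.09 [359 129  15  24 102] ((0.8588851690292358, 0.14842663705348969), (0.09629449993371964, 0.012727439403533936), 88.95747375488281) [0.08077406 0.09237325 0.10327815]
z~.09 [358 178  29  25 373] ((0.7797965407371521, -0.0719134658575058), (0.07798638939857483, 0.07642099261283875), 22.067628860473633) [0.08109359 0.09231957 0.10290558]
z~.09 [273 181  42  27 768] ((0.5685848593711853, -0.0325106605887413), (0.09958714246749878, 0.07455821335315704), 2.7908287048339844) [0.08349298 0.09285869 0.09795636]
green [308 169  41  18 498] ((0.7196142673492432, 0.0897630900144577), (0.07694512605667114, 0.12070897966623306), 76.070068359375) [0.0136534  0.02111793 0.02493213
[... 1599 characters left out ...]
3 0.09427038 0.10328342]
green [183 177  43  23 459] ((0.34242916107177734, -0.13006603717803955), (0.07303085923194885, 0.12128002196550369), 7.884125709533691) [0.01397146 0.02031299 0.02250166]
green [237 199  27  23 255] ((0.5695787668228149, -0.038395483046770096), (0.08686146140098572, 0.052492015063762665), 2.935697078704834) [0.08932127 0.09103958 0.09564013]
green [301 246  36  43 994] ((0.7251248359680176, 0.09010826051235199), (0.0721261277794838, 0.12417711317539215), 75.47509765625) [0.01519038 0.02015223 0.02219111]
green [159 295  31  28 659] ((0.7624225616455078, -0.2582293748855591), (0.06114916130900383, 0.054044209420681), 61.12451171875) [0.0187317  0.03523602 0.04265722]
```

View pics/crop0.png

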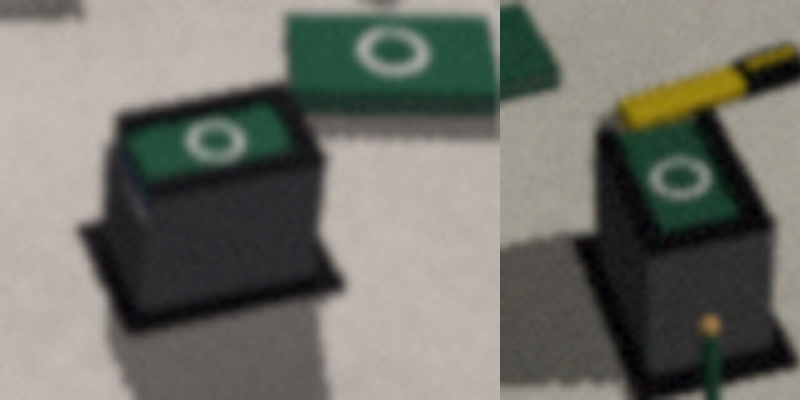

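Side view crop: the caddy's open front faces the robot, at its left end in the crop. The lid with the white ring lies in the window at side (293,193). So mouth ≈ (0.57,-0.035), yaw ≈ 3°, and tray ≈ (0.498,-0.313), yaw 20.4°. Now I move above the caddy.

>>> apply_moves(targets=[[0,0.027,0.029,0,0,0,0],[0,0.027,0.029,0,0,0,0],[0,0.027,0.029,0,0,0,0],[0,0.027,0.029,0,0,0,0],[0,0.027,0.029,0,0,0,0],[0,0.027,0.029,0,0,0,0],[0,0.027,0.029,0,0,0,0],[0,0.027,0.029,0,0,0,0],[0,0.027,0.029,0,0,0,0],[0,0.027,0.029,0,0,0,0],[0,0.027,0.029,0,0,0,0],[0,0.027,0.029,0,0,0,0],[0,0.027,0.029,0,0,0,0],[0,0.027,0.029,0,0,0,0],[0,0.027,0.029,0,0,0,0],[0,0.027,0.029,0,0,0,0],[0,0.027,0.029,0,0,0,0],[0,0.027,0.029,0,0,0,0],[0,0.027,0.029,0,0,0,0],[0,0.027,0.029,0,0,0,0]])

```text
time_s: 1.77
tcp_pos: [0.5478, -0.0348, 0.2454]
eef_rot: [-180.0, 0.0, -13.4]
contact_force: [0.8, 1.2, 0.2]
gripper_width: 0.0005
gripper_force: 0.0
```

>>> apply_moves(targets=[[0,0,0,0,0,0,0.0744],[0,0,0,0,0,0,0.0744],[0,0,0,0,0,0,0.0744],[0,0,0,0,0,0,0.0744],[0,0,0,0,0,0,0.0744],[0,0,0,0,0,0,0.0744],[0,0,0,0,0,0,0.0744],[0,0,0,0,0,0,0.0744],[0,0,0,0,0,0,0.0744],[0,0,0,0,0,0,0.0744],[0,0,0,0,0,0,0.0744],[0,0,0,0,0,0,0],[0,0,0,0,0,0,0]])

```text
time_s: 2.85
tcp_pos: [0.5472, -0.0327, 0.2453]
eef_rot: [180.0, -0.0, -86.8]
contact_force: [-0.2, -0.3, 1.2]
gripper_width: 0.0006
gripper_force: 0.0
```

Run:
```python
from plant import get_state,capture
from h import *
s=get_state();print(s['tcp_pos'],s['eef_rot'],s['time_s'],s['joints'],s['contact_force'],s['gripper_width'])
c=capture("wrist");np.savez("w1.npz",**c)
im=c['frame'].copy();cv2.imwrite("pics/w1.png",im[:,:,::-1]);print(c['T'].round(3).tolist())
P=cloud(c)
m=(P[...,2]>.08)&(P[...,2]<.105)&(abs(P[...,0]-.57)<.09)&(abs(P[...,1]+.035)<.08)&(c['range_z']>0)
k,l,st,ce=cv2.connectedComponentsWithStats(m.astype(np.uint8));i=1+st[1:,4].argmax()
p=P[l==i];print(st[i],cv2.minAreaRect(p[:,:2].astype(np.float32)),np.percentile(p[:,2],[5,50,95]))
```

```text
[ 0.54717137 -0.03272079  0.24533318] [ 1.79973690e+02 -3.35586710e-03 -8.68410053e+01] 2.85 [ 1.70571548e+01  8.64524781e+00 -1.54382645e+01 -3.35333932e-03
 -6.59428340e+01 -1.38967932e+01] [-0.17158608 -0.3119284   1.24514567] 0.0005945581196908128
[[-0.998, -0.053, -0.015, 0.552], [-0.055, 0.964, 0.258, -0.102], [0.001, 0.259, -0.966, 0.383], [0.0, 0.0, 0.0, 1.0]]
[ 187  148   96   63 5771] ((0.5701904892921448, -0.034946415573358536), (0.09806859493255615, 0.06684610992670059), 3.2083699703216553) [0.08770207 0.08958156 0.09349567]
```

View pics/w1.png

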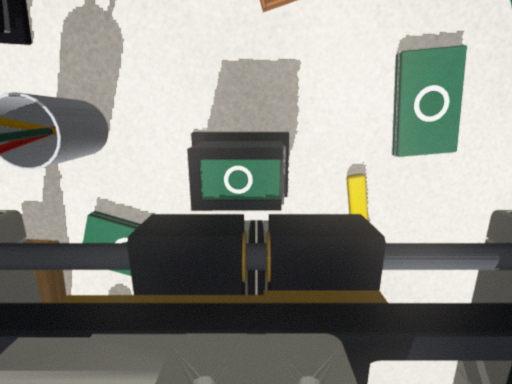

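Run:
```python
from h import *
c=load("w1");hsv=cv2.cvtColor(c['frame'],cv2.COLOR_RGB2HSV)
m=np.zeros((384,512),np.uint8);s=np.s_[160:200,203:275]
m[s]=((hsv[...,1]<60)&(hsv[...,2]>120))[s]
v,u=np.nonzero(m);x0,x1,y0,y1=u.min(),u.max(),v.min(),v.max();print(x0,x1,y0,y1,"ring",ray(c,(x0+x1)/2,(y0+y1)/2,.09))
g=np.zeros_like(m);s=np.s_[145:212,190:290];g[s]=((hsv[...,0]>55)&(hsv[...,0]<95)&(hsv[...,1]>90)&(hsv[...,2]>40))[s]
v,u=np.nonzero(g);q=np.array([ray(c,a,b,.09)[:2] for a,b in zip(u,v)],np.float32);print(cv2.minAreaRect(q))
for n in("scene0","side0"):
    d=load(n);print(n)
    hs=cv2.cvtColor(d['frame'],cv2.COLOR_RGB2HSV);pc=proj(d,[.57,-.035,.09]).round().astype(int)
    w=np.s_[pc[1]-9:pc[1]+9,pc[0]-12:pc[0]+12]
    k=np.zeros_like(m);k[w]=((hs[...,1]<90)&(hs[...,2]>100))[w];v,u=np.nonzero(k)
    print(pc,len(u),ray(d,(u.min()+u.max())/2,(v.min()+v.max())/2,.09))
```

```text
224 252 165 193 ring [ 0.56689158 -0.03596375  0.09      ]
((0.5646587610244751, -0.035639628767967224), (0.08281217515468597, 0.04344623163342476), 3.562167167663574)
scene0
[251 211] 56 [ 0.5601178  -0.02672766  0.09      ]
side0
[294 193] 86 [ 0.56422837 -0.02012662  0.09      ]
```

Ring pixel (238,179) gives mouth ≈ (0.567,-0.036), and the wrist view gives yaw 3.2°. I go over the lid and down to just above it.

>>> apply_moves(targets=[[0,0.0021,-0.016,0,0,0,0],[0,0.0021,-0.016,0,0,0,0],[0,0,0,0.03,0,0,0],[0,0,0,0.03,0,0,0],[0,0,0,0.03,0,0,0],[0,0,0,0.02,0,0,0],[0,0,0,0.01,0,0,0],[0,0,0,0.007,0,0,0],[0,0,0,0,0,0,0],[0,0,0,0,0,0,0],[0,0,0,0,0,0,0]])

```text
time_s: 3.82
tcp_pos: [0.5805, -0.0351, 0.12]
eef_rot: [-179.9, 0.0, -87.0]
contact_force: [0.8, 0.3, 0.2]
gripper_width: 0.0002
gripper_force: 0.0
```

>>> apply_moves(targets=[[0,0,0,0.002,0,0,0],[0,0,0,0.002,0,0,0],[0,0,0,0.002,0,0,0],[0,0,0,0.002,0,0,0],[0,0,0,0,0,0,0],[0,0,0,0,0,0,0]])

```text
time_s: 4.32
tcp_pos: [0.5794, -0.0353, 0.1104]
eef_rot: [180.0, -0.0, -87.1]
contact_force: [-0.3, -0.7, 0.1]
gripper_width: 0.0004
gripper_force: 0.0
```

>>> apply_moves(targets=[[0,0,0,0.001,0,0,0],[0,0,0,0,0,0,0],[0,0,0,0,0,0,0]])

```text
time_s: 4.57
tcp_pos: [0.5795, -0.0353, 0.1095]
eef_rot: [180.0, -0.0, -87.1]
contact_force: [-0.9, -0.4, -0.0]
gripper_width: 0.0009
gripper_force: 0.0
```

>>> apply_moves(targets=[[0,0,0,0.001,0,0,0],[0,0,0,0,0,0,0],[0,0,0,0,0,0,0]])

```text
time_s: 4.82
tcp_pos: [0.58, -0.0353, 0.1093]
eef_rot: [-179.9, -0.0, -87.0]
contact_force: [0.0, -1.0, 5.9]
gripper_width: 0.0001
gripper_force: 2.4
```

>>> apply_moves(targets=[[0,0,0,0.001,0,0,0],[0,0,0,0,0,0,0],[0,0,0,0,0,0,0]])

```text
time_s: 5.07
tcp_pos: [0.5803, -0.0353, 0.1088]
eef_rot: [-179.9, -0.0, -87.0]
contact_force: [-2.4, -0.3, 8.4]
gripper_width: 0.0005
gripper_force: 4.0
```

>>> apply_moves(targets=[[0,0,0,0.001,0,0,0],[0,0,0,0,0,0,0],[0,0,0,0,0,0,0]])

```text
time_s: 5.32
tcp_pos: [0.5805, -0.0353, 0.1079]
eef_rot: [-179.9, -0.0, -87.0]
contact_force: [-1.3, 0.0, 8.9]
gripper_width: 0.0004
gripper_force: 4.2
```

Run:
```python
from plant import get_state
s=get_state();print(s['tcp_pos'],s['contact_force'],s['time_s'])
```

```text
[ 0.58052682 -0.03525359  0.10792959] [-1.3060196   0.03799208  8.94614468] 5.3167
```

>>> apply_moves(targets=[[0,0,0,0.0004,0,0,0],[0,0,0.002,0,0,0,0],[0,0,0.003,0,0,0,0],[0,0,0.003,0,0,0,0],[0,0,0.003,0,0,0,0],[0,0,0.003,0,0,0,0],[0,0,0,0,0,0,0],[0,0,0,0,0,0,0]])

```text
time_s: 5.98
tcp_pos: [0.5671, -0.0358, 0.1079]
eef_rot: [-179.8, -0.0, -87.0]
contact_force: [0.1, 1.5, 8.3]
gripper_width: 0.0004
gripper_force: 4.2
```

Run:
```python
from plant import get_state,capture
from h import *
s=get_state();print(s['tcp_pos'],s['contact_force'],s['time_s'])
c=capture("wrist");w=capture("side")
a=cv2.resize(c['frame'][:300],(400,234));b=cv2.resize(w['frame'][150:250,240:340],(400,400),interpolation=2)
a=np.vstack([a,np.zeros((166,400,3),np.uint8)]);cv2.imwrite("pics/c2.png",np.hstack([a,b])[:,:,::-1])
```

```text
[ 0.56712452 -0.03583259  0.10789754] [0.14992575 1.52738706 8.34667108] 5.9833
```

View pics/c2.png

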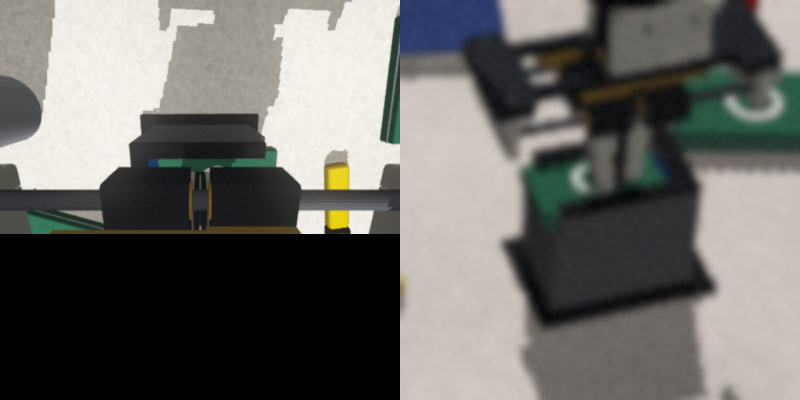

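The tin slides: blue shows behind it in the side crop at (658,170), and its front projects past the wall. I continue.

>>> apply_moves(targets=[[0,0,0.003,0,0,0,0],[0,0,0.004,0,0,0,0],[0,0,0.004,0,0,0,0],[0,0,0.004,0,0,0,0],[0,0,0.004,0,0,0,0],[0,0,0.004,0,0,0,0],[0,0,0.004,0,0,0,0],[0,0,0.004,0,0,0,0],[0,0,0.004,0,0,0,0],[0,0,0.003,0,0,0,0],[0,0,0,0,0,0,0],[0,0,0,0,0,0,0],[0,0,0,0,0,0,0]])

```text
time_s: 7.17
tcp_pos: [0.5291, -0.0377, 0.1077]
eef_rot: [-179.8, 0.0, -87.0]
contact_force: [0.6, 0.7, 8.1]
gripper_width: 0.0003
gripper_force: 4.2
```

Run:
```python
from plant import get_state,capture
from h import *
s=get_state();print(s['tcp_pos'],s['contact_force'],s['time_s'])
c=capture("scene");w=capture("side")
a=cv2.resize(c['frame'][170:260,210:300],(400,400),interpolation=2);b=cv2.resize(w['frame'][150:250,240:340],(400,400),interpolation=2)
cv2.imwrite("pics/c3.png",np.hstack([a,b])[:,:,::-1])
```

```text
[ 0.52910687 -0.03773313  0.10770458] [0.58574141 0.70911169 8.12033059] 7.1667
```

View pics/c3.png

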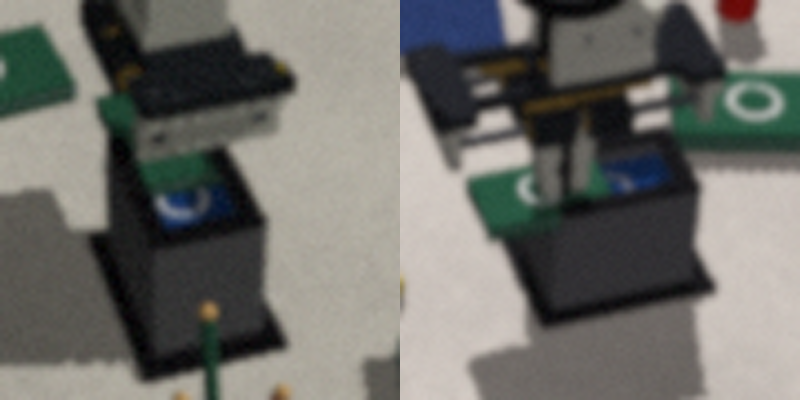

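Green is out about half its length: scene crop (170,165), side crop (520,200). Blue stays inside. I lift, move in front, and turn 90°.

>>> apply_moves(targets=[[0,0,0,-0.003,0,0,0],[0,0,0,-0.007,0,0,0],[0,0,0,-0.02,0,0,0],[0,0,0,-0.03,0,0,0],[0.9,0,0.018,0,0,0,0],[0.9,0,0.018,0,0,0,0],[0.9,0,0,0,0,0,-0.0769],[0.9,0,0,0,0,0,-0.0769],[0.9,0,0,0,0,0,-0.0769],[0.9,0,0,0,0,0,-0.0769],[0.9,0,0,0,0,0,-0.0769],[0.9,0,0,0,0,0,-0.0769],[0.9,0,0,0,0,0,-0.0769],[0.9,0,0,0,0,0,-0.0769]])

```text
time_s: 8.43
tcp_pos: [0.4914, -0.0398, 0.1664]
eef_rot: [180.0, 0.0, -31.3]
contact_force: [0.2, -0.4, 0.3]
gripper_width: 0.0613
gripper_force: 0.0
```

>>> apply_moves(targets=[[0.9,0,0,0,0,0,-0.0769],[0.9,0,0,0,0,0,-0.0769],[0.9,0,0,0,0,0,-0.0769],[0.9,0,0,0,0,0,-0.0769],[0.9,0,0,0,0,0,-0.0769],[0.9,0,0,0,0,0,0],[0.9,0,0,0,0,0,0],[0.9,0,0,0,0,0,0]])

```text
time_s: 9.1
tcp_pos: [0.4916, -0.0398, 0.1663]
eef_rot: [-180.0, 0.0, 2.7]
contact_force: [-1.3, 1.0, 0.9]
gripper_width: 0.0788
gripper_force: 0.0
```

Run:
```python
from plant import get_state,capture
from h import *
s=get_state();print(s['tcp_pos'],s['eef_rot'],s['contact_force'],s['time_s'],s['gripper_width'])
c=capture("wrist");np.savez("w2.npz",**c);P=cloud(c);hsv=cv2.cvtColor(c['frame'],cv2.COLOR_RGB2HSV)
m=(P[...,2]>.08)&(P[...,2]<.1)&(abs(P[...,0]-.52)<.08)&(abs(P[...,1]+.038)<.045)&(hsv[...,0]>55)&(hsv[...,0]<95)&(hsv[...,1]>90)
p=P[m];print(len(p),cv2.minAreaRect(p[:,:2].astype(np.float32)),np.median(p[:,2]),p.min(0),p.max(0))
d=capture("side");h=cv2.cvtColor(d['frame'],cv2.COLOR_RGB2HSV);P=cloud(d)
m=(P[...,2]>.08)&(P[...,2]<.1)&(abs(P[...,0]-.52)<.08)&(abs(P[...,1]+.038)<.045)&(h[...,0]>55)&(h[...,0]<95)&(h[...,1]>90)
p=P[m];print(len(p),cv2.minAreaRect(p[:,:2].astype(np.float32)),np.median(p[:,2]))
a=cv2.resize(c['frame'],(400,300));b=cv2.resize(d['frame'][150:250,240:340],(400,400),interpolation=2)
cv2.imwrite("pics/c4.png",np.hstack([np.vstack([a,0*a[:100]]),b])[:,:,::-1])
```

```text
[ 0.49155026 -0.03979345  0.16627485] [-1.79999251e+02  1.62341824e-03  2.68925673e+00] [-1.27184198  1.04220756  0.92530695] 9.1 0.0787862469376171
5545 ((0.5170351266860962, -0.03795994818210602), (0.08809070289134979, 0.05164071545004845), 2.676649332046509) 0.08869306761387094 [ 0.47217725 -0.06517986  0.08634764] [ 0.56203122 -0.01239514  0.09427623]
291 ((0.5163770914077759, -0.03931195288896561), (0.09065303951501846, 0.04974888637661934), 8.76128101348877) 0.09117080197450433
```

View pics/c4.png

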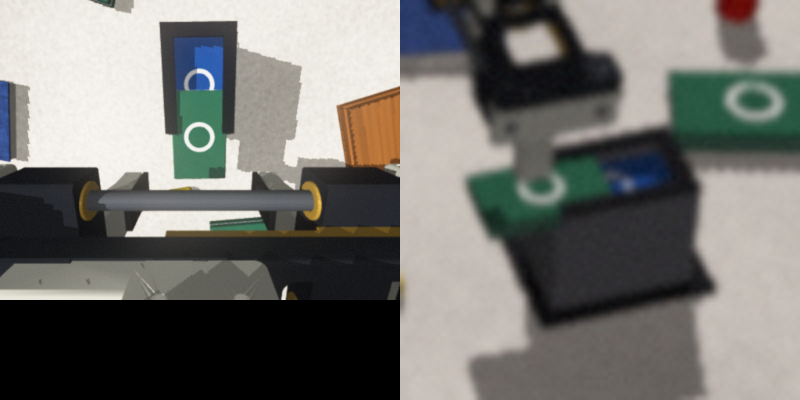

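Tin centre is (0.5165,-0.0385), held level at the lips, and the jaws straddle its front end. Now down and grip.

>>> apply_moves(targets=[[0.9,0,0,0.02,0,0,0],[0.9,0,0,0.025,0,0,0],[0.9,0,0,0.02,0,0,0],[0.9,0,0,0.012,0,0,0],[0.9,0,0,0.006,0,0,0],[0.9,0,0,0,0,0,0],[0.9,0,0,0,0,0,0]])

```text
time_s: 9.78
tcp_pos: [0.4919, -0.0398, 0.0835]
eef_rot: [180.0, 0.0, 2.9]
contact_force: [0.2, 0.5, -1.0]
gripper_width: 0.0788
gripper_force: 0.0
```

>>> apply_moves(targets=[[0.65,0,0,0,0,0,0],[0.65,0,0,0,0,0,0],[0.65,0,0,0,0,0,0],[0.5,0,0,0,0,0,0],[0.5,0,0,0,0,0,0],[0.5,0,0,0,0,0,0],[0.5,0,0,0,0,0,0],[0.5,0,0,0,0,0,0]], newtons=20)

```text
time_s: 10.45
tcp_pos: [0.4918, -0.0397, 0.0834]
eef_rot: [-180.0, -0.0, 2.9]
contact_force: [-1.3, 1.2, 3.1]
gripper_width: 0.0538
gripper_force: 20.0
```

>>> apply_moves(targets=[[0.5,-0.003,0,0,0,0,0],[0.5,-0.004,0,0,0,0,0],[0.5,-0.004,0,0,0,0,0],[0.5,-0.004,0,0,0,0,0],[0.5,-0.004,0,0,0,0,0],[0.5,-0.004,0,0,0,0,0],[0.5,-0.004,0,0,0,0,0],[0.5,-0.004,0,0,0,0,0],[0.5,-0.004,0,0,0,0,0],[0.5,-0.004,0,0,0,0,0],[0.5,-0.004,0,0,0,0,0],[0.5,-0.004,0,0,0,0,0],[0.5,-0.004,0,0,0,0,0],[0.5,-0.004,0,0,0,0,0],[0.5,-0.004,0,0,0,0,0],[0.5,0,0,0,0,0,0],[0.5,0,0,0,0,0,0]])

```text
time_s: 11.87
tcp_pos: [0.4325, -0.0428, 0.0832]
eef_rot: [180.0, 0.0, 2.9]
contact_force: [0.3, -0.3, -0.0]
gripper_width: 0.0541
gripper_force: 20.0
```

Run:
```python
from plant import get_state,capture
from h import *
s=get_state();print(s['tcp_pos'],s['eef_rot'],s['contact_force'],s['time_s'],s['gripper_width'],s['gripper_force'])
c=capture("wrist");np.savez("w3.npz",**c);d=capture("side");np.savez("s3.npz",**d)
a=cv2.resize(c['frame'],(400,300));b=cv2.resize(d['frame'][150:250,220:320],(400,400),interpolation=2)
cv2.imwrite("pics/c5.png",np.hstack([np.vstack([a,0*a[:100]]),b])[:,:,::-1])
```

```text
[ 0.4324896  -0.0428141   0.08321051] [1.79998385e+02 1.45895114e-03 2.93028796e+00] [ 0.3497816  -0.25139788 -0.04564412] 11.8667 0.054090463356569495 20.000005960464478
```

View pics/c5.png

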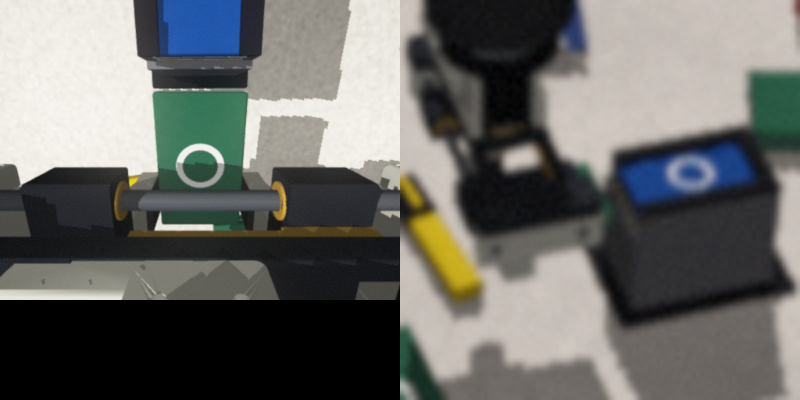

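Blue has sprung up square at side crop (690,175), and green is gripped 25 mm behind its centre. The tips hang 12 mm below the tin, so it can't be laid on the tray floor from this grip. I will rest the tin on the caddy's lips with its front overhanging and re-grip higher. First I measure the lips' front end.

Run:
```python
from h import *
for n in("w3","s3"):
    c=load(n);P=cloud(c)
    R=np.array([[np.cos(.054),np.sin(.054)],[-np.sin(.054),np.cos(.054)]])
    Q=(P[...,:2]-[.567,-.036])@R.T
    for lo,hi in((-.033,-.024),(.024,.033)):
        m=(Q[...,1]>lo)&(Q[...,1]<hi)&(P[...,2]>.086)&(P[...,2]<.1)&(Q[...,0]>-.065)&(Q[...,0]<.06)&(c['range_z']>0)
        if m.sum():print(n,lo,m.sum(),np.percentile(Q[m][:,0],[1,5,50,99]),np.median(P[m][:,2]))
    hsv=cv2.cvtColor(c['frame'],cv2.COLOR_RGB2HSV)
    m=(P[...,2]>.08)&(P[...,2]<.1)&(hsv[...,0]>55)&(hsv[...,0]<95)&(hsv[...,1]>90)&(abs(Q[...,1])<.05)&(Q[...,0]<-.04)
    if m.sum():print("tin",np.percentile(Q[m][:,0],[1,99]),np.median(P[m][:,2]))
    m=(P[...,2]>.08)&(P[...,2]<.1)&(hsv[...,0]>100)&(hsv[...,0]<125)&(hsv[...,1]>120)&(abs(Q[...,1])<.04)&(abs(Q[...,0])<.07)
    if m.sum():print("blue",np.percentile(Q[m][:,0],[1,99]),np.percentile(P[m][:,2],[5,50,95]))
```

```text
w3 -0.033 1537 [-0.04633096 -0.0455704  -0.0329214  -0.0204297 ] 0.092589077701873
w3 0.024 1606 [-0.04651275 -0.04559392 -0.03283909 -0.02020382] 0.09260678530699089
tin [-0.15270737 -0.06597345] 0.0919723068700114
blue [-0.04571572 -0.01889536] [0.08749646 0.08863117 0.08982428]
s3 -0.033 141 [-0.04744791 -0.04429606 -0.00093376  0.04756477] 0.0931248234287303
s3 0.024 101 [-0.04730102 -0.04422213 -0.00124264  0.04829105] 0.09484382548312353
tin [-0.07141375 -0.06805117] 0.09716527580016315
blue [-0.04706018  0.04019099] [0.08851031 0.09200848 0.09635103]
```

The lips end at -46.5 mm in the mouth frame. I move the tin so the TCP is at -60 mm and lower it onto the lips.

>>> apply_moves(targets=[[0.5,0,0,-0.013,0,0,0],[0.5,0,0,-0.013,0,0,0],[0.5,0.01,0,0,0,0,0],[0.5,0.016,0,0,0,0,0],[0.5,0.016,0,0,0,0,0],[0.5,0.016,0,0,0,0,0],[0.5,0.016,0,0,0,0,0],[0.5,0,0,0,0,0,0],[0.5,0,0,0.003,0,0,0],[0.5,0,0,0.002,0,0,0],[0.5,0,0,0.001,0,0,0],[0.5,0,0,0,0,0,0],[0.5,0,0,0,0,0,0]])

```text
time_s: 13.05
tcp_pos: [0.5062, -0.039, 0.1033]
eef_rot: [-180.0, -0.0, 2.9]
contact_force: [0.8, 0.7, -0.1]
gripper_width: 0.054
gripper_force: 20.0
```

>>> apply_moves(targets=[[0.5,0,0,0.001,0,0,0],[0.5,0,0,0,0,0,0],[0.5,0,0,0,0,0,0]])

```text
time_s: 13.3
tcp_pos: [0.5065, -0.039, 0.1023]
eef_rot: [-180.0, -0.0, 2.9]
contact_force: [-0.2, -0.1, 0.0]
gripper_width: 0.0539
gripper_force: 20.0
```

>>> apply_moves(targets=[[0.5,0,0,0.001,0,0,0],[0.5,0,0,0,0,0,0],[0.5,0,0,0,0,0,0]])

```text
time_s: 13.55
tcp_pos: [0.5066, -0.039, 0.1011]
eef_rot: [180.0, 0.0, 2.9]
contact_force: [-0.2, 0.4, -1.1]
gripper_width: 0.0539
gripper_force: 20.0
```

>>> apply_moves(targets=[[0.5,0,0,0.0007,0,0,0],[0.5,0,0,0,0,0,0],[0.5,0,0,0,0,0,0]])

```text
time_s: 13.8
tcp_pos: [0.5066, -0.039, 0.1005]
eef_rot: [180.0, -0.0, 2.9]
contact_force: [0.0, -0.0, -1.7]
gripper_width: 0.054
gripper_force: 20.0
```

>>> apply_moves(targets=[[0.5,0,0,0.0007,0,0,0],[0.5,0,0,0,0,0,0],[0.5,0,0,0,0,0,0]])

```text
time_s: 14.05
tcp_pos: [0.5069, -0.039, 0.1002]
eef_rot: [180.0, -0.0, 2.9]
contact_force: [-1.0, -0.9, 3.3]
gripper_width: 0.0541
gripper_force: 20.0
```

Contact. I release, raise 15 mm, move 22 mm toward the tin's centre, and re-grip.

>>> apply_moves(targets=[[0.72,0,0,0,0,0,0],[0.72,0,0,0,0,0,0],[0.72,0,0,0,0,0,0],[0.72,0,0,0,0,0,0],[0.72,0,0,-0.005,0,0,0],[0.72,0,0,-0.01,0,0,0],[0.72,0,0,0,0,0,0],[0.72,0.011,0,0,0,0,0],[0.72,0.011,0,0,0,0,0],[0.72,0,0,0,0,0,0],[0.72,0,0,0,0,0,0]])

```text
time_s: 14.97
tcp_pos: [0.5294, -0.0379, 0.1144]
eef_rot: [180.0, 0.0, 2.9]
contact_force: [-1.2, -0.4, -0.1]
gripper_width: 0.0632
gripper_force: 0.0
```

>>> apply_moves(targets=[[0.5,0,0,0,0,0,0],[0.5,0,0,0,0,0,0],[0.5,0,0,0,0,0,0],[0.5,0,0,0,0,0,0],[0.5,0,0,0,0,0,0],[0.5,0,0,0,0,0,0]])

```text
time_s: 15.47
tcp_pos: [0.5285, -0.0379, 0.1148]
eef_rot: [-180.0, -0.0, 2.9]
contact_force: [1.6, 0.2, -1.1]
gripper_width: 0.0535
gripper_force: 20.0
```

Run:
```python
from plant import get_state,capture
from h import *
s=get_state();print(s['tcp_pos'],s['eef_rot'],s['contact_force'],s['time_s'],s['gripper_width'],s['gripper_force'])
c=capture("wrist");np.savez("w4.npz",**c);d=capture("side")
a=cv2.resize(c['frame'],(400,300));b=cv2.resize(d['frame'][150:250,230:330],(400,400),interpolation=2)
cv2.imwrite("pics/c6.png",np.hstack([np.vstack([a,0*a[:100]]),b])[:,:,::-1])
```

```text
[ 0.52849091 -0.03789541  0.11479151] [-1.79997965e+02 -4.55586751e-03  2.92251188e+00] [ 1.57673157  0.15798121 -1.12851354] 15.4667 0.053451009675924054 19.999939799308777
```

View pics/c6.png

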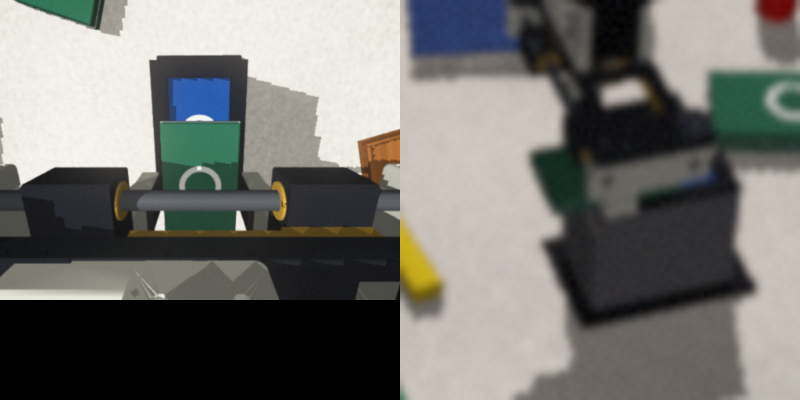

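Run:
```python
from h import *
for n,o in(("w3",[.4325,-.0428]),("w4",[.5285,-.0379])):
    c=load(n);P=cloud(c);hsv=cv2.cvtColor(c['frame'],cv2.COLOR_RGB2HSV);a=.051
    R=np.array([[np.cos(a),np.sin(a)],[-np.sin(a),np.cos(a)]]);Q=(P[...,:2]-o)@R.T
    m=(P[...,2]>.07)&(P[...,2]<.125)&(hsv[...,0]>55)&(hsv[...,0]<95)&(hsv[...,1]>90)&(abs(Q[...,1])<.025)&(abs(Q[...,0])<.09)
    A=np.c_[Q[m],np.ones(m.sum())];f=np.linalg.lstsq(A,P[m][:,2],rcond=None)[0];print(n,np.percentile(Q[m][:,0],[1,99]),"slopes",f)
```

```text
w3 [-0.01802597  0.06866857] slopes [0.08616179 0.0005489  0.08830607]
w4 [-0.03062263  0.04884324] slopes [-2.24934328e-03 -9.71082593e-05  1.07081065e-01]
```

The tin is level and now gripped about 4.5 mm from its centre, with the tips above its underside. I carry it to the tray.

>>> apply_moves(targets=[[0.5,0,0,-0.01,0,0,0],[0.5,0,0,-0.02,0,0,0],[0.5,0,0,-0.03,0,0,0],[0.5,-0.005,0.0275,0,0,0,0],[0.5,-0.005,0.0275,0,0,0,0],[0.5,-0.005,0.0275,0,0,0,0],[0.5,-0.005,0.0275,0,0,0,0],[0.5,-0.005,0.0275,0,0,0,0],[0.5,-0.005,0.0275,0,0,0,0],[0.5,-0.005,0.0275,0,0,0,0],[0.5,-0.005,0.0275,0,0,0,0],[0.5,-0.005,0.0275,0,0,0,0],[0.5,-0.004,0.0275,0,0,0,0],[0.5,0,0,0,0,0,-0.0486],[0.5,0,0,0,0,0,-0.0486],[0.5,0,0,0,0,0,-0.0486],[0.5,0,0,0,0,0,-0.0486],[0.5,0,0,0,0,0,0],[0.5,0,0,0,0,0,0],[0.5,0,0,0,0,0,0]])

```text
time_s: 17.23
tcp_pos: [0.4937, -0.315, 0.1752]
eef_rot: [180.0, -0.0, 20.3]
contact_force: [-0.2, -0.4, -1.3]
gripper_width: 0.0536
gripper_force: 20.0
```

>>> apply_moves(targets=[[0.5,0,0,0.03,0,0,0],[0.5,0,0,0.035,0,0,0],[0.5,0,0,0.03,0,0,0],[0.5,0,0,0.025,0,0,0],[0.5,0,0,0.015,0,0,0],[0.5,0,0,0.005,0,0,0],[0.5,0,0,0.003,0,0,0],[0.5,0,0,0,0,0,0],[0.5,0,0,0,0,0,0],[0.5,0,0,0,0,0,0]])

```text
time_s: 18.07
tcp_pos: [0.4946, -0.3153, 0.0331]
eef_rot: [179.9, -0.1, 20.4]
contact_force: [-0.5, 1.1, 0.4]
gripper_width: 0.0541
gripper_force: 20.0
```

>>> apply_moves(targets=[[0.5,0,0,0.003,0,0,0],[0.5,0,0,0.003,0,0,0],[0.5,0,0,0,0,0,0],[0.5,0,0,0,0,0,0]])

```text
time_s: 18.4
tcp_pos: [0.4935, -0.315, 0.0257]
eef_rot: [-180.0, 0.0, 20.4]
contact_force: [0.2, -0.3, -1.0]
gripper_width: 0.0538
gripper_force: 20.0
```

>>> apply_moves(targets=[[0.5,0,0,0.001,0,0,0],[0.5,0,0,0,0,0,0],[0.5,0,0,0,0,0,0]])

```text
time_s: 18.65
tcp_pos: [0.4936, -0.315, 0.0247]
eef_rot: [-180.0, 0.0, 20.4]
contact_force: [0.7, 0.0, -1.1]
gripper_width: 0.0539
gripper_force: 20.0
```

>>> apply_moves(targets=[[0.5,0,0,0.001,0,0,0],[0.5,0,0,0,0,0,0],[0.5,0,0,0,0,0,0]])

```text
time_s: 18.9
tcp_pos: [0.4939, -0.3152, 0.0243]
eef_rot: [180.0, -0.0, 20.4]
contact_force: [-2.5, 1.2, 4.4]
gripper_width: 0.0538
gripper_force: 20.0
```

Contact with the floor. I release and rise.

>>> apply_moves(targets=[[0.7,0,0,0,0,0,0],[0.7,0,0,0,0,0,0],[0.7,0,0,0,0,0,0],[0.7,0,0,0,0,0,0],[0.7,0,0,-0.005,0,0,0],[0.7,0,0,-0.02,0,0,0],[0.7,0,0,-0.03,0,0,0],[0.7,0,0,-0.04,0,0,0],[0.7,0,0,-0.04,0,0,0],[0.7,0,0,0,0,0,0],[0.7,0,0,0,0,0,0],[0.7,0,0,0,0,0,0]])

```text
time_s: 19.9
tcp_pos: [0.4934, -0.3149, 0.1591]
eef_rot: [180.0, -0.0, 20.4]
contact_force: [-0.4, 0.1, -1.0]
gripper_width: 0.0612
gripper_force: 0.0
```

Run:
```python
from plant import get_state,capture
from h import *
s=get_state();print(s['tcp_pos'],s['contact_force'],s['time_s'])
c=capture("scene");d=capture("side");P=cloud(d);hsv=cv2.cvtColor(d['frame'],cv2.COLOR_RGB2HSV)
def fit(n,m):
    p=P[m];f=np.linalg.lstsq(np.c_[p[:,:2]-p[:,:2].mean(0),np.ones(len(p))],p[:,2],rcond=None)[0]
    print(n,len(p),cv2.minAreaRect(p[:,:2].astype(np.float32)),f)
fit("green",(hsv[...,0]>55)&(hsv[...,0]<95)&(hsv[...,1]>90)&(np.hypot(P[...,0]-.498,P[...,1]+.313)<.07)&(P[...,2]<.05))
fit("blue",(hsv[...,0]>100)&(hsv[...,0]<125)&(hsv[...,1]>120)&(np.hypot(P[...,0]-.567,P[...,1]+.036)<.06)&(P[...,2]>.08))
a=cv2.resize(c['frame'][150:300,90:290],(400,300),interpolation=2);b=cv2.resize(d['frame'][150:350,200:400],(400,400),interpolation=2)
cv2.imwrite("pics/c7.png",np.hstack([np.vstack([a,0*a[:100]]),b])[:,:,::-1])
```

```text
[ 0.49341701 -0.31485553  0.15910051] [-0.35631823  0.05759065 -0.98386534] 19.9
green 532 ((0.4952259957790375, -0.3148195743560791), (0.08736070990562439, 0.05264391377568245), 20.253183364868164) [0.0020113  0.01226971 0.01912028]
blue 62 ((0.5275590419769287, -0.028559207916259766), (0.04101772606372833, 0.018902452662587166), 73.0062026977539) [ 0.07739231 -0.01874957  0.09122107]
```

View pics/c7.png

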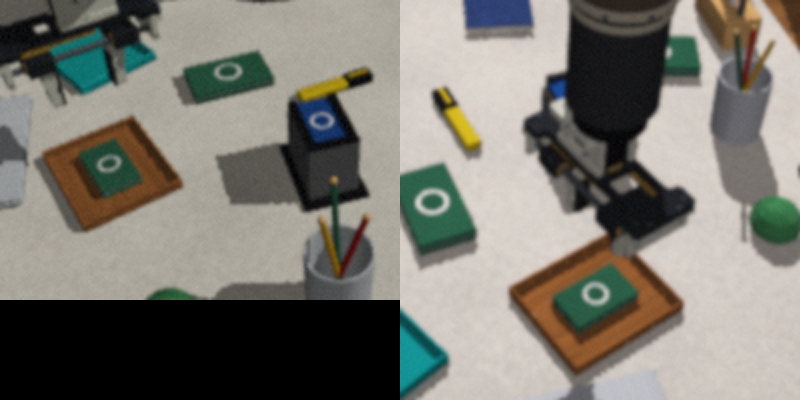

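The green tin lies flat and lengthwise in the tray: scene crop (110,165), side crop (596,297). The blue tin sits up under the lips at scene crop (321,120). I hand it in.

```bash
python3 -c "
from plant import close_job
print(close_job())"
```

```text
the job is handed in; nothing more can be done
None
```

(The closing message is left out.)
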